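# Put the onion away in the tilt-out vegetable bin

## Task

Put the onion away: pull the vegetable bin fully open by its knob, set the onion gently down inside it (do not drop it or press it in, bruised onions rot), let go, and swing the bin fully shut again. Leave everything else on the worktop where it stands.

Things in the scene. Friction and masses are not known exactly. Their poses are not given: they have to be found in the camera images.
- veg_unit: Fixed pale wooden countertop unit, 230 mm wide (y), 172 mm deep (x from -82 to 90), 255 mm high: tilt-out bin with a leaning front below, open shelf with jars above it. Origin: centre of its underside, on the worktop; x from its front to its back, z up. The bin's hinge line runs along y at x = -75, z = 12 mm. Its front is at its -x side, towards the robot.
- bin_hinge (a joint): Angle of the bin, rad: 0 shut, 0.87 (50 degrees) fully open at its stop; the bin's top comes forwards (unit's -x) and down. The hinge is stiff (0.3 N m): the bin stays where it is left, 2 to 7 N at the knob move it. At angle a, a point (x, z) of the bin lies x cos a - z sin a along the unit's x and x sin a + z cos a along z from the hinge line.
- bin: The moving bin. Origin: middle of the hinge line; axes as the unit's when shut. Front board 112 mm long from the hinge, 12 thick, 227 wide, leaning 15 degrees from the bin's z towards +x. Floor top at z = 8 mm, inside y from -95 to 95 mm, back wall at x = 97, 45 mm high; cheeks slope from the front's top to the back.
- bin_corner (a point): Middle of the line where the bin's floor meets the inside of its front: x = 14.6, y = 0, z = 8 mm in the bin's frame. With the bin open, floor and front form a 75 degree V-shaped trough along y; the onion lying in it has its centre at x = 50, z = 35 mm of the bin's frame.
- knob (a point): Centre of the round head of the white knob on the bin's front, x = 3.5, y = 0, z = 90.2 mm in the bin's frame: 26 mm across, 15 mm thick, 20 mm off the front's face, 24 mm below the front's top edge. Pinch it from both sides (along the unit's y); it turns between the fingers as the bin tilts.
- onion: Brown onion, 54 mm across, 68 mm high with its dry neck, about 90 g, standing on its flat root end on the worktop. Origin: centre of its underside; z to the neck.
- onion_center (a point): Centre of the onion's round body, 23.5 mm above its underside, where it is widest (54 mm).
- garlic: Bystander: off-white garlic bulb of eight cloves, 50 mm across, 51 mm high. Origin: centre of its underside.
- low_pot: Bystander: low round pot with a wooden lid, 62 mm across, 35 mm high. Origin: centre of its underside.
- pepper_mill: Bystander: turned wooden mill, 58 mm across, 150 mm high. Origin: centre of its underside.
- mug: Bystander: white spotted mug, 78 mm across, 93 mm high. Origin: underside.
- drink_can: Bystander: tall drinks can, 53 mm across, 134 mm high. Origin: centre of its underside.
- board_edge (a point): Middle of the front edge of the unit's top board, at x = -82, z = 250 mm of the unit; the board is 242 mm wide, 10 mm thick. Board and shelf sides overhang the bin: an upright gripper at the knob or deep in the open bin would strike them, one leaning back towards the robot by 20 to 30 degrees (in the unit's x-z plane) clears them.
Mind the look-alikes: they are no part of the job. What is shaped like the onion but yellow is not meant.

How it is judged:
By the outcome, as a careful person would: the job done as asked, in the order asked, and still so for the second after the job is handed in, with the robot touching nothing.
It also fails if it takes over 64 s, if anything falls off the work surface, if the arm or the gripper's body presses on something with over 40 N, if the wrist force passes 120 N, or if a joint passes its speed limit or range.

## Robot

A 6-joint arm with a two-finger parallel gripper is mounted at the origin on a cart in front of the work surface, level with it; the furniture and walls round the work are solid. World frame = base frame: x ahead of the robot, y to its left, z up, the work surface at z = 0. Lengths are in m, angles in rad, forces in N, time in s.
With the tool pointing down it reaches from about 0.2 to 0.875 m from the base axis. Payload 3.4 kg.
Tool frame: the origin (TCP) lies at the very end of the fingers, on their centre line; the grasp point (between the pads) lies 19 mm behind it; z points along the fingers, y is the line along which they close (so a half turn about z gives the same grasp; the last joint's range is limited). The gripper opens to 94 mm and grips with 3 to 60 N. Pads are 16 mm wide; open, the fingers measure 119 mm over their backs; the gripper's body (75 mm by 177 mm) begins 78 mm behind the grasp point.
Start: joints at [1.051, 0.276, 1.505, -0, 1.361, -0.121], TCP at [0.223, 0.53, 0.205] pointing down, gripper open.
Joint ranges: [-2.89, 2.89], [-0.75, 2.08], [0.22, 2.7], [-1.18, 4.32], [0.11, 2.71], [-2.7, 2.7]. Speed limits (rad/s): [2.57, 2.57, 3.14, 3.14, 3.14, 3.14].

## Interface

Orientations are given as a 3x3 rotation matrix whose columns are the frame's x, y, z axes.
In Python, from plant import ctrl, vision, sign_off gives the robot as it stands. The module is installed in compiled form; this text tells all that it offers.
- The arm moves only by the shell command python3 -m creep 'ROWS' [FORCE]. ROWS is JSON, a list of rows, each a list of 3 entries, a list of its own where there are three numbers: the turn, a rotation vector about the tool's x, y, z in degrees, then the shift along the tool's x, y, z in m, then the opening, from 0 (shut) to 1 (fully open). A call has exactly 8 rows; each row is the pose to reach, as a shift and turn from the pose commanded when the call began, along the tool's axes at that moment; what a row does not reach only later rows make up. A row lasts 1/12 s, in which the tool goes at most 41.7 mm and 7.16 degrees, less where a joint would pass 70% of its speed; a pose out of reach is approached as far as the arm can. A call with a gripper value outside its range is refused whole. The fingers move at their own pace and stop on an object; FORCE is the grip in N (left out, the last holds). Time passes only in rows, so rows that repeat a pose let the fingers close, or fill a call up. It gives the time, the measured TCP pose, the force, the opening and the grip force at its end, in the units of the state.
- ctrl.observe(): the state, without advancing time (a new reading comes with each control period).
- vision.get_image(name): name is "scene" or "top" or "wrist"; returns the picture (420x560x3 uint8, blue, green, red); there is no depth.
- vision.calibration(name): a dict with "fx", "fy", "cx", "cy" (pixels), "R" (3x3) and "t" (3): a world point X has camera coordinates R X + t; the wrist camera has in their place "hand_eye" (4x4, takes a point from camera to tool coordinates, whose origin is the TCP and whose axes are the flange's). Camera axes: x right, y down, z forward; pixel columns grow to the right and rows downward; lengths in m; the calibration is good to about 2 mm. A picture is of the moment at which its call begins: read the wrist's pose just before it. calibration takes no time and is no camera call.
- sign_off(): hands the job in; it is judged then, once.
The state is a dict: "time": time; "joint_pos": joint angles; "dq": joint speeds; "tau": joint torques, N m; "tcp_pos": TCP position; "tool_rot": TCP orientation; "force": force on the tool from outside, world axes, zero at the start; "torque": the same for the moment, N m; "grip_width": finger opening in m; "grasp_force": force on a finger pad.
Only numpy, scipy, OpenCV 4.12 (cv2) and the standard library are available. Lean on these libraries where they do the work, as an engineer would, in place of code of your own. Each camera call takes 0.05 s, during which the arm holds its last target. There are 200 camera calls.

## Working session

There is one attempt and no reset: what is moved stays moved. The work goes in short steps, Python scripts to look and compute and a shell command to move; the robot and the scene stay as the last step left them, time stands still between calls to the robot, and variables do not carry over. Pictures are saved under pics/ and viewed, at most 10 in all, crops included, and the job is handed in when it is done.

```bash
mkdir -p pics; python3 - <<'E'
from plant import ctrl, vision
import cv2, numpy as np, json
np.set_printoptions(precision=4,suppress=True)
for n in("scene","top"):
    cv2.imwrite(f"pics/{n}0.png",vision.get_image(n))
    c=vision.calibration(n); print(n,c)
print(vision.calibration("wrist"))
s=ctrl.observe(); print(s["time"],s["tcp_pos"],s["tool_rot"],s["grip_width"])
E
```

```text
scene {'fx': 414.1091552240458, 'fy': 414.1091552240458, 'cx': 277.94962144906935, 'cy': 205.39001328477886, 'R': array([[ 0.6603, -0.7509,  0.0104],
       [-0.4541, -0.4103, -0.7908],
       [ 0.5981,  0.5175, -0.6119]]), 't': array([-0.2426,  0.4641,  0.8576])}
top {'fx': 437.5673064108285, 'fy': 437.5673064108285, 'cx': 282.6908235219961, 'cy': 210.90779757906694, 'R': array([[ 0.0204, -0.9996,  0.0175],
       [-0.9939, -0.0222, -0.1079],
       [ 0.1082, -0.0152, -0.994 ]]), 't': array([0.1671, 0.5877, 1.2618])}
{'fx': 348.0084662683981, 'fy': 348.0084662683981, 'cx': 273.27172970692305, 'cy': 205.96241545089933, 'hand_eye': array([[-0.0005, -0.9606, -0.278 ,  0.0809],
       [ 1.    , -0.0006,  0.0002, -0.0002],
       [-0.0004, -0.278 ,  0.9606, -0.1803],
       [ 0.    ,  0.    ,  0.    ,  1.    ]])}
0.1 [0.223  0.5295 0.2047] [[-0.9215  0.3883 -0.0008]
 [ 0.3883  0.9215 -0.0014]
 [ 0.0002 -0.0016 -1.    ]] 0.0940473518704232
```

View pics/scene0.png

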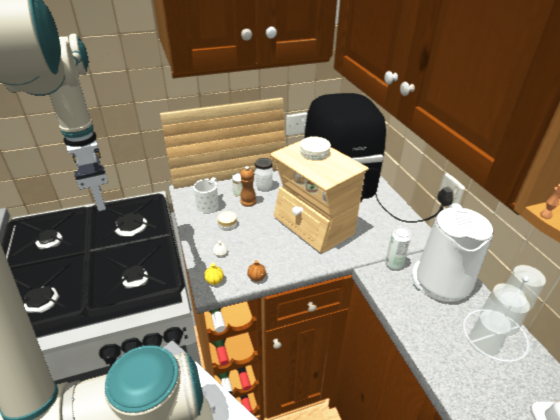

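View pics/top0.png

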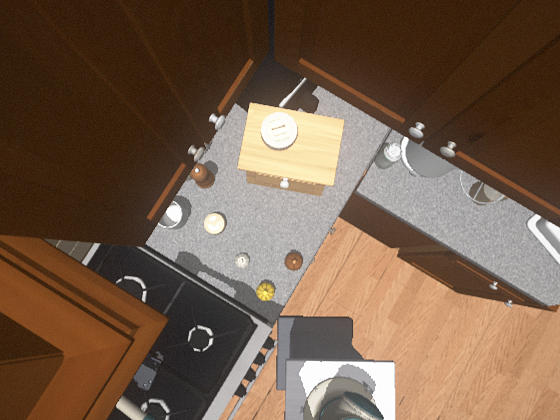

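Scene view: the brown onion-shaped thing is at (257,271) and the yellow one at (214,274). The garlic is at (220,249), low pot (228,219), mug (206,195), mill (248,187), and the bin knob (297,212). Top view: brown at (293,261), yellow at (265,292), knob (285,183). Only the brown one fits the onion; the crop should confirm it.

```bash
cat > h.py <<'E'
import numpy as np, cv2
from plant import ctrl, vision
np.set_printoptions(precision=4,suppress=True)
C={n:vision.calibration(n) for n in("scene","top","wrist")}
def ray(n,u,v,s=None):
    c=C[n]; d=np.array([(u-c["cx"])/c["fx"],(v-c["cy"])/c["fy"],1])
    if n=="wrist":
        H=c["hand_eye"]; R=np.array(s["tool_rot"]); p=np.array(s["tcp_pos"])
        return p+R@H[:3,3], R@H[:3,:3]@d
    return -c["R"].T@c["t"], c["R"].T@d
def plane(r,z): o,d=r; return o+d*(z-o[2])/d[2]
def tri(r1,r2):
    (a,d),(b,e)=r1,r2; k=np.linalg.lstsq(np.c_[d,-e],b-a,rcond=None)[0]
    p,q=a+k[0]*d,b+k[1]*e; return (p+q)/2, np.linalg.norm(p-q)
def blob(im,lo,hi,box):
    x0,y0,x1,y1=box; m=cv2.inRange(cv2.cvtColor(im,cv2.COLOR_BGR2HSV),np.array(lo),np.array(hi))[y0:y1,x0:x1]
    c=max(cv2.findContours(m,0,1)[0],key=cv2.contourArea); (u,v),r=cv2.minEnclosingCircle(c)
    M=cv2.moments(c); return M["m10"]/M["m00"]+x0,M["m01"]/M["m00"]+y0,r,cv2.boundingRect(c)
E
python3 - <<'E'
from h import *
s=cv2.imread("pics/scene0.png"); t=cv2.imread("pics/top0.png")
bs=blob(s,(0,120,40),(16,255,230),(238,255,278,290)); bt=blob(t,(0,90,20),(18,255,230),(278,245,310,277))
print(bs,bt)
print("onion",tri(ray("scene",*bs[:2]),ray("top",*bt[:2])), plane(ray("scene",*bs[:2]),.0235),plane(ray("top",*bt[:2]),.025))
a=cv2.resize(s[120:300,190:370],None,fx=3.2,fy=3.2,interpolation=2)[:,:400*2]
b=cv2.resize(t[95:315,160:350],None,fx=2.6,fy=2.6,interpolation=2)
cv2.imwrite("pics/cs.png",a);cv2.imwrite("pics/ct.png",b)
E
```

```text
(256.1166666666667, 271.4962121212121, 9.233861923217773, (10, 7, 17, 19)) (293.28199052132703, 261.1303317535545, 8.852378845214844, (7, 8, 18, 17))
onion (array([0.4375, 0.1451, 0.022 ]), np.float64(0.0004888380184179423)) [0.4366 0.144  0.0235] [0.4373 0.1454 0.025 ]
```

View pics/cs.png

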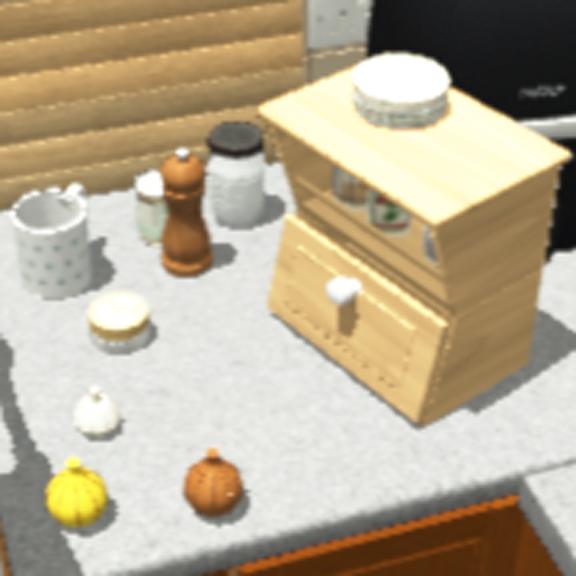

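View pics/ct.png

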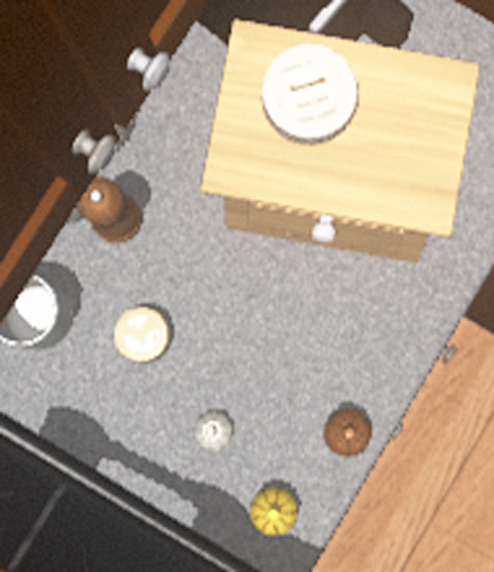

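Crops: the brown onion is at crop (213,485), with neck and ribbed round body. The yellow one at (77,492) is the look-alike. The bin is shut, with its knob at scene (297,211) and top (284,183). Now the unit's pose.

```bash
python3 - <<'E'
from h import *
s=cv2.imread("pics/scene0.png"); t=cv2.imread("pics/top0.png")
def wb(im,box):
    return blob(im,(0,0,170),(180,50,255),box)
ks=wb(s,(288,203,306,220)); kt=wb(t,(277,175,293,192)); print(ks,kt)
k,e=tri(ray("scene",*ks[:2]),ray("top",*kt[:2])); print("knob",k,e)
T=[(233,20),(478,64),(452,235),(203,190)]
P=[plane(ray("top",u/2.6+160,v/2.6+95),.255) for u,v in T]
print("board",np.array(P)); print([np.linalg.norm(P[i]-P[(i+1)%4]) for i in range(4)])
S=[(260,108),(570,157),(443,222)]
Q=[plane(ray("scene",u/3.2+190,v/3.2+120),.255) for u,v in S]; print(np.array(Q))
for A in [(P[3],P[2]),(P[0],P[1]),(Q[0],Q[2])]:
    d=A[1]-A[0]; print("yaw", np.degrees(np.arctan2(d[0],-d[1])))  # unit -y dir -> x axis
d=P[3]-P[0]+P[2]-P[1]; print("yaw side",np.degrees(np.arctan2(-d[1],-d[0])))
print("front mid",(P[2]+P[3])/2,(Q[0]+Q[2])/2)
E
```

```text
(296.72463768115944, 209.8376811594203, 5.270562648773193, (4, 3, 11, 9)) (284.1484593837535, 183.04761904761904, 5.528750896453857, (3, 2, 9, 12))
knob [0.6555 0.1779 0.1008] 0.0007412222964810599
board [[0.8298 0.2713 0.255 ]
 [0.7924 0.0349 0.255 ]
 [0.6254 0.0586 0.255 ]
 [0.663  0.2948 0.255 ]]
[np.float64(0.23933212510255597), np.float64(0.16867614009974377), np.float64(0.2391881584369833), np.float64(0.16848109543201675)]
[[0.66   0.2876 0.255 ]
 [0.7831 0.0259 0.255 ]
 [0.6254 0.0514 0.255 ]]
yaw -9.036770461788846
yaw -8.989489596552927
yaw -8.339144207040269
yaw side -8.07079372846288
front mid [0.6442 0.1767 0.255 ] [0.6427 0.1695 0.255 ]
```

```bash
cat >> h.py <<'E'
from scipy.spatial.transform import Rotation as Ro
yaw=np.radians(-8.8); lean=np.radians(25)
ux=np.array([np.cos(yaw),np.sin(yaw),0]); uy=np.array([-np.sin(yaw),np.cos(yaw),0]); zz=np.array([0,0,1.])
tz=np.sin(lean)*ux-np.cos(lean)*zz; RD=np.c_[np.cross(uy,tz),uy,tz]
K0=np.array([.6555,.1775,.102])          # knob, bin shut
H0=K0-.0035*ux-.0902*zz                  # hinge
def binpt(x,z,a): return H0+(x*np.cos(a)-z*np.sin(a))*ux+(x*np.sin(a)+z*np.cos(a))*zz
def go(p,s=None):                        # rows entries needed to put the TCP at p with RD
    s=s or ctrl.observe(); R=np.array(s["tool_rot"])
    return np.degrees(Ro.from_matrix(R.T@RD).as_rotvec()).round(2), (R.T@(np.array(p)-s["tcp_pos"])).round(4)
E
python3 - <<'E'
from h import *
print(go(K0-.13*tz)); print(K0-.13*tz, RD)
E
```

```text
(array([ -3.15, -24.9 , -13.8 ]), array([-0.4819, -0.1698, -0.0149]))
[0.6012 0.1859 0.2198] [[-0.8956  0.153   0.4176]
 [ 0.1387  0.9882 -0.0647]
 [-0.4226  0.     -0.9063]]
```

```bash
R='[[-3.15,-24.9,-13.8],[-0.29,-0.102,-0.009],0.8]'; python3 -m creep "[[[-3.15,-24.9,-13.8],[-0.29,-0.102,-0.009],0.8],[[-3.15,-24.9,-13.8],[-0.29,-0.102,-0.009],0.8],[[-3.15,-24.9,-13.8],[-0.29,-0.102,-0.009],0.8],[[-3.15,-24.9,-13.8],[-0.29,-0.102,-0.009],0.8],[[-3.15,-24.9,-13.8],[-0.29,-0.102,-0.009],0.8],[[-3.15,-24.9,-13.8],[-0.29,-0.102,-0.009],0.8],[[-3.15,-24.9,-13.8],[-0.29,-0.102,-0.009],0.8],[[-3.15,-24.9,-13.8],[-0.29,-0.102,-0.009],0.8]]"; python3 - <<'E'
from h import *
print(go(K0-.13*tz))
E
```

```text
time: 0.77
tcp_pos: [0.453, 0.3199, 0.2146]
tool_rot: [[-0.895, 0.155, 0.419], [0.141, 0.988, -0.066], [-0.424, -0.0, -0.906]]
force: [-0.4, -0.6, -0.3]
grip_width: 0.075
grasp_force: 0.0
(array([-0.07,  0.11, -0.12]), array([-0.1536, -0.1093,  0.0663]))
```

```bash
python3 -m creep '[[[0,0,0],[-0.035,-0.025,0.015],0.8],[[0,0,0],[-0.07,-0.05,0.03],0.8],[[0,0,0],[-0.1,-0.072,0.043],0.8],[[0,0,0],[-0.125,-0.09,0.054],0.8],[[0,0,0],[-0.145,-0.103,0.062],0.8],[[0,0,0],[-0.1536,-0.109,0.066],0.8],[[0,0,0],[-0.1536,-0.109,0.066],0.8],[[0,0,0],[-0.1536,-0.109,0.066],0.8]]'; python3 - <<'E'
from h import *
s=ctrl.observe(); im=vision.get_image("wrist"); cv2.imwrite("pics/w1.png",im)
print(go(K0-.13*tz))
c=C["wrist"];H=np.linalg.inv(c["hand_eye"])
q=H[:3,:3]@(np.array(s["tool_rot"]).T@(K0-s["tcp_pos"]))+H[:3,3]; print("knob px predicted",c["fx"]*q[0]/q[2]+c["cx"],c["fy"]*q[1]/q[2]+c["cy"],q)
E
```

```text
time: 1.43
tcp_pos: [0.5985, 0.19, 0.2187]
tool_rot: [[-0.896, 0.154, 0.417], [0.141, 0.988, -0.064], [-0.421, 0.002, -0.907]]
force: [-0.1, 0.7, 1.2]
grip_width: 0.0752
grasp_force: 0.0
(array([ 0.08, -0.07, -0.03]), array([-0.004 , -0.0042,  0.0007]))
knob px predicted 269.5687011150485 199.9984027294905 [-0.0034 -0.0055  0.3217]
```

View pics/w1.png

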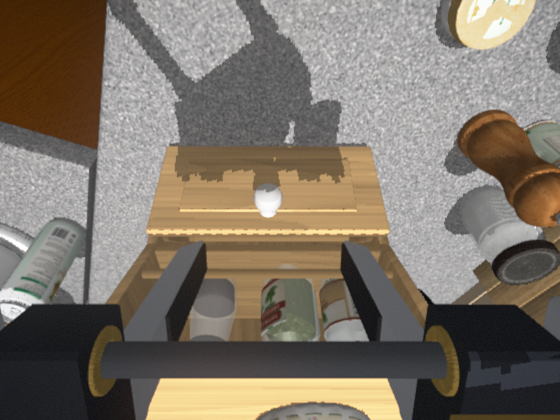

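Wrist view: the knob head is at (267,197), against (270,200) predicted, so about 2 mm toward -y. The unit's edges lie level, so the yaw is right. I'll advance and pinch.

```bash
python3 -m creep '[[[0,0,0],[-0.003,-0.006,0.02],0.8],[[0,0,0],[-0.003,-0.006,0.05],0.8],[[0,0,0],[-0.003,-0.006,0.08],0.8],[[0,0,0],[-0.003,-0.006,0.105],0.8],[[0,0,0],[-0.003,-0.006,0.125],0.8],[[0,0,0],[-0.003,-0.006,0.137],0.8],[[0,0,0],[-0.003,-0.006,0.141],0.8],[[0,0,0],[-0.003,-0.006,0.141],0.8]]'
python3 -m creep '[[[0,0,0],[0,0,0],0.6],[[0,0,0],[0,0,0],0.45],[[0,0,0],[0,0,0],0.35],[[0,0,0],[0,0,0],0.25],[[0,0,0],[0,0,0],0.15],[[0,0,0],[0,0,0],0.15],[[0,0,0],[0,0,0],0.15],[[0,0,0],[0,0,0],0.15]]' 20
python3 - <<'E'
from h import *
K=K0-.002*uy-.001*ux
print(go(K+.011*tz))
for a in np.radians([0,12.5,25,37.5,50,52]):
    d=binpt(.0035,.0902,a)-binpt(.0035,.0902,0); print((RD.T@d).round(4))
E
```

```text
time: 2.15
tcp_pos: [0.6592, 0.1757, 0.0922]
tool_rot: [[-0.896, 0.152, 0.417], [0.138, 0.988, -0.063], [-0.422, 0.001, -0.907]]
force: [0.1, -0.4, 0.3]
grip_width: 0.075
grasp_force: 0.0
time: 2.82
tcp_pos: [0.6604, 0.1753, 0.0932]
tool_rot: [[-0.895, 0.153, 0.419], [0.14, 0.988, -0.062], [-0.424, 0.003, -0.906]]
force: [-0.1, 0.4, 0.4]
grip_width: 0.0257
grasp_force: 20.1
(array([ 0.15,  0.07, -0.1 ]), array([ 0.0019, -0.0006,  0.0004]))
[0. 0. 0.]
[ 0.0184 -0.     -0.007 ]
[ 0.0378 -0.     -0.0099]
[ 0.0574 -0.     -0.0085]
[ 0.0762 -0.     -0.003 ]
[ 0.0791 -0.     -0.0017]
```

```bash
python3 -m creep '[[[0,0,0],[0.005,0,-0.002],0.15],[[0,0,0],[0.010,0,-0.004],0.15],[[0,0,0],[0.0145,0,-0.0058],0.15],[[0,0,0],[0.0184,0,-0.007],0.15],[[0,0,0],[0.024,0,-0.0082],0.15],[[0,0,0],[0.029,0,-0.009],0.15],[[0,0,0],[0.034,0,-0.0097],0.15],[[0,0,0],[0.0378,0,-0.0099],0.15]]'
python3 -m creep '[[[0,0,0],[0.006,0,0.0001],0.15],[[0,0,0],[0.012,0,0.0005],0.15],[[0,0,0],[0.0196,0,0.0014],0.15],[[0,0,0],[0.027,0,0.003],0.15],[[0,0,0],[0.033,0,0.005],0.15],[[0,0,0],[0.0384,0,0.0069],0.15],[[0,0,0],[0.041,0,0.0081],0.15],[[0,0,0],[0.041,0,0.0081],0.15]]'
python3 - <<'E'
from h import *
cv2.imwrite("pics/s2.png",vision.get_image("scene")[120:300,190:370].repeat(3,0).repeat(3,1))
E
```

```text
time: 3.48
tcp_pos: [0.6249, 0.181, 0.0874]
tool_rot: [[-0.893, 0.152, 0.424], [0.138, 0.988, -0.062], [-0.428, 0.003, -0.904]]
force: [6.6, -1.6, -1.8]
grip_width: 0.0257
grasp_force: 20.0
time: 4.15
tcp_pos: [0.5896, 0.1866, 0.0632]
tool_rot: [[-0.894, 0.152, 0.422], [0.139, 0.988, -0.062], [-0.426, 0.003, -0.905]]
force: [-3.7, 1.5, 7.6]
grip_width: 0.0255
grasp_force: 20.0
```

View pics/s2.png

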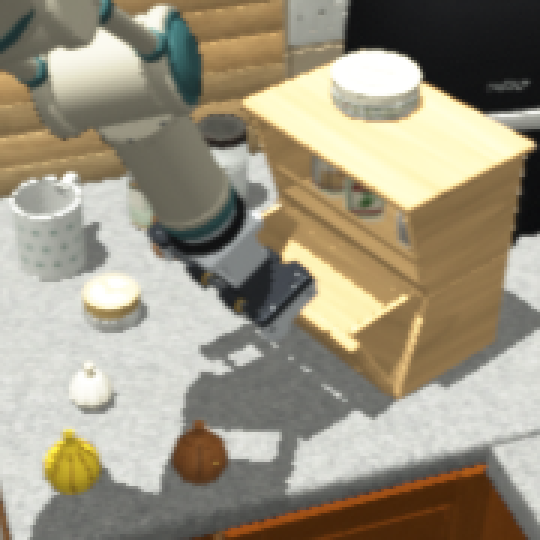

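The scene shows the bin tilted open and the fingers on the knob. I'll press a little against the stop, then let go and back off.

```bash
python3 -m creep '[[[0,0,0],[0.001,0,0.0004],0.15],[[0,0,0],[0.002,0,0.0008],0.15],[[0,0,0],[0.003,0,0.0012],0.15],[[0,0,0],[0.004,0,0.0015],0.15],[[0,0,0],[0.004,0,0.0015],0.15],[[0,0,0],[0.004,0,0.0015],0.15],[[0,0,0],[0.003,0,0.0012],0.15],[[0,0,0],[0.003,0,0.0012],0.15]]'
python3 -m creep '[[[0,0,0],[-0.001,0,-0.001],0.2],[[0,0,0],[-0.001,0,-0.001],0.5],[[0,0,0],[-0.001,0,-0.001],0.8],[[0,0,0],[-0.001,0,-0.001],0.8],[[0,0,0],[-0.001,0,-0.001],0.8],[[0,0,0],[0.004,0,-0.01],0.8],[[0,0,0],[0.008,0,-0.03],0.8],[[0,0,0],[0.012,0,-0.06],0.8]]'
python3 - <<'E'
from h import *
s=ctrl.observe(); print(s["tcp_pos"])
O=np.array([.4375,.145,.0235]); im=vision.get_image("scene"); cv2.imwrite("pics/s3.png",im)
print("to 90mm above onion",go(O+.016*tz-.09*tz), "onion TCP",O+.016*tz)
E
```

```text
time: 4.87
tcp_pos: [0.5871, 0.187, 0.0604]
tool_rot: [[-0.894, 0.153, 0.421], [0.14, 0.988, -0.062], [-0.425, 0.003, -0.905]]
force: [-4.1, 1.4, 5.5]
grip_width: 0.0255
grasp_force: 20.0
time: 5.53
tcp_pos: [0.5487, 0.1907, 0.1063]
tool_rot: [[-0.897, 0.154, 0.413], [0.139, 0.988, -0.066], [-0.419, -0.001, -0.908]]
force: [-0.0, 0.3, 0.8]
grip_width: 0.069
grasp_force: 0.0
[0.5487 0.1907 0.1063]
to 90mm above onion (array([ 0.16,  0.18, -0.07]), array([ 0.1307, -0.0637, -0.0375])) onion TCP [0.4442 0.144  0.009 ]
```

```bash
python3 -m creep '[[[0,0,0],[0,0,-0.03],0.9],[[0,0,0],[0,0,-0.06],0.9],[[0,0,0],[0,0,-0.08],0.9],[[0,0,0],[0,0,-0.1],0.9],[[0,0,0],[0,0,-0.11],0.9],[[0,0,0],[0,0,-0.11],0.9],[[0,0,0],[0,0,-0.11],0.9],[[0,0,0],[0,0,-0.11],0.9]]'
python3 - <<'E'
from h import *
s=ctrl.observe(); im=vision.get_image("wrist"); cv2.imwrite("pics/w3.png",im)
c=C["wrist"];H=np.linalg.inv(c["hand_eye"])
for a in (46,48,50,52):
  for p in ((.0035,.0902),(.029,.1082)):
    X=binpt(*p,np.radians(a))-.002*uy-.001*ux
    q=H[:3,:3]@(np.array(s["tool_rot"]).T@(X-s["tcp_pos"]))+H[:3,3]; print(a,p,c["fx"]*q[0]/q[2]+c["cx"],c["fy"]*q[1]/q[2]+c["cy"])
np.save("s3.npy",np.r_[s["tcp_pos"],np.ravel(s["tool_rot"])])
print(s["tcp_pos"])
E
```

```text
time: 6.25
tcp_pos: [0.5043, 0.1982, 0.2066]
tool_rot: [[-0.896, 0.153, 0.417], [0.139, 0.988, -0.064], [-0.422, 0.0, -0.907]]
force: [0.1, 0.2, 0.0]
grip_width: 0.0845
grasp_force: 0.0
46 (0.0035, 0.0902) 274.24157684865537 212.57650883339838
46 (0.029, 0.1082) 274.3286754985647 238.19518197981566
48 (0.0035, 0.0902) 274.23745449937906 209.4433192091866
48 (0.029, 0.1082) 274.3259733056249 234.16818903982926
50 (0.0035, 0.0902) 274.2330505845232 206.3226195362865
50 (0.029, 0.1082) 274.322810924058 230.09575302530138
52 (0.0035, 0.0902) 274.228375340266 203.22109564953516
52 (0.029, 0.1082) 274.3191941026722 225.98768970450934
[0.5043 0.1982 0.2066]
```

View pics/w3.png

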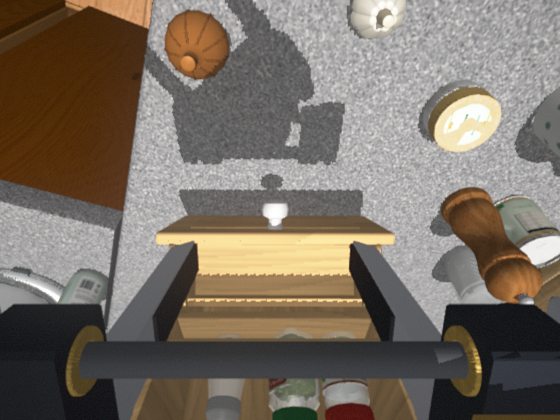

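Wrist view: the open trough lies below the knob at (275,211), and the front's top edge is at row about 233. That suggests 46–48 degrees, so it needs a proper measurement.

```bash
python3 - <<'E'
from h import *
s=ctrl.observe(); w=vision.get_image("wrist"); sc=vision.get_image("scene"); tp=vision.get_image("top"); cv2.imwrite("pics/s4.png",sc);cv2.imwrite("pics/t4.png",tp)
kw=blob(w,(0,0,165),(180,50,255),(255,195,295,230)); print(kw)
w1=cv2.imread("pics/w1.png"); k1=blob(w1,(0,0,165),(180,50,255),(245,175,290,225)); print("w1",k1)
for n,im,X in(("scene",sc,binpt(.0035,.0902,.84)),("top",tp,binpt(.0035,.0902,.84))):
    c=C[n]; q=c["R"]@X+c["t"]; u,v=c["fx"]*q[0]/q[2]+c["cx"],c["fy"]*q[1]/q[2]+c["cy"]; print(n,u,v)
    u,v=int(u),int(v)
    try:
        b=blob(im,(0,0,150),(180,60,255),(u-13,v-13,u+14,v+14)); print(b); p,e=tri(ray("wrist",kw[0],kw[1],s),ray(n,*b[:2])); d=p-H0; print(p,e,"ang from knob",np.degrees(np.arctan2(-d@ux,d[2])+np.arctan2(.0035,.0902)), "r",np.hypot(d@ux,d[2]))
    except Exception as ex: print(ex)
# edge rows along columns
for im,n in((w1,"w1"),(w,"w3")):
    g=cv2.GaussianBlur(im,(1,9),0).astype(float).sum(2)[:,[200,215,230,310,325,340]].mean(1); d=np.diff(g[180:255]); i=np.argsort(-abs(d))[:8]+180; print(n,[(int(k),int(d[k-180])) for k in sorted(i)])
E
```

```text
(274.97075268817207, 212.8636559139785, 13.598172187805176, (8, 9, 25, 23))
w1 (267.86073266727215, 201.811080835604, 15.831133842468262, (9, 14, 29, 29))
scene 279.6809303847037 225.42258655348624
(271.57536606373816, 228.51335055986218, 16.101341247558594, (0, 0, 20, 27))
[0.5603 0.1891 0.0924] 0.022410832961376498 ang from knob 51.10461924686283 r 0.1226105058392116
top 280.05460012591266 207.79656726370143
(280.31146106736657, 210.04199475065616, 14.534542083740234, (0, 10, 27, 14))
[0.5802 0.1875 0.0869] 0.0004977269942286114 ang from knob 46.17327156315752 r 0.10433768152251838
w1 [(208, 30), (227, 30), (228, 40), (229, 37), (232, -42), (233, -56), (234, -51), (235, -29)]
w3 [(188, -42), (189, -48), (190, -42), (231, 38), (232, 61), (233, 72), (234, 66), (235, 50)]
```

```bash
python3 - <<'E'
from h import *
c=C["wrist"];H=np.linalg.inv(c["hand_eye"])
def px(X,p,R): q=H[:3,:3]@(R.T@(X-p))+H[:3,3]; return c["fx"]*q[0]/q[2]+c["cx"],c["fy"]*q[1]/q[2]+c["cy"]
P1=np.array([.5985,.19,.2187]);R1=np.array([[-0.896,0.154,0.417],[0.141,0.988,-0.064],[-0.421,0.002,-0.907]])
v=np.load("s3.npy");P3,R3=v[:3],v[3:].reshape(3,3)
print("w1 shut: corner",px(binpt(.029,.1082,0),P1,R1),"knob",px(K0,P1,R1))
for a in(46,48,50): print(a,px(binpt(.029,.1082,np.radians(a)),P3,R3),px(binpt(.0035,.0902,np.radians(a)),P3,R3))
E
python3 - <<'E'
import cv2
im=cv2.imread("pics/s4.png")[150:270,240:360]; cv2.imwrite("pics/s4c.png",cv2.resize(im,None,fx=5,fy=5,interpolation=2))
E
```

```text
w1 shut: corner (np.float64(269.6111988127135), np.float64(233.33533545502283)) knob (np.float64(269.48667328252077), np.float64(200.03229258174434))
46 (np.float64(276.4367774301106), np.float64(238.92377823083373)) (np.float64(276.22868266715966), np.float64(213.31131896461585))
48 (np.float64(276.4380305869688), np.float64(234.90618459747657)) (np.float64(276.2234145148299), np.float64(210.18358025487078))
50 (np.float64(276.43796995914744), np.float64(230.84296694137325)) (np.float64(276.21724618169657), np.float64(207.0680686823657))
```

View pics/s4c.png

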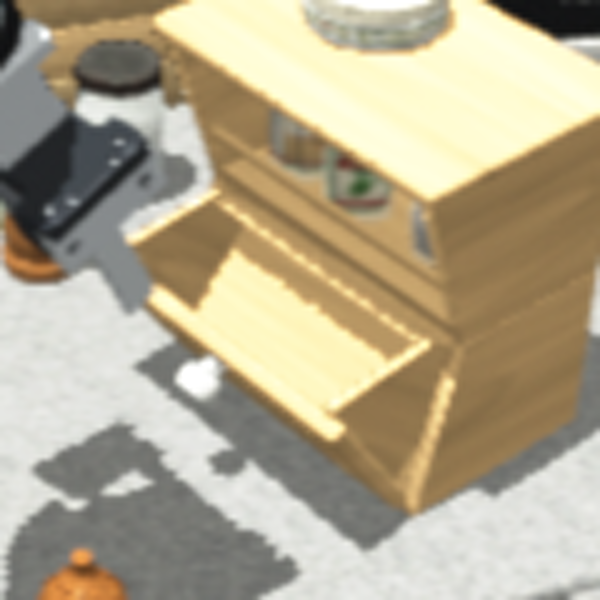

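The scene crop shows the bin nearly open, with the knob at scene (279.6,225.4), which is about 48 degrees. The fingers probably slipped on the knob. I'll press the inside of the front squarely to the stop with closed fingers.

```bash
python3 - <<'E'
from h import *
s=ctrl.observe()
print(tri(ray("wrist",275,211.5,s),ray("scene",279.6,225.4)), binpt(.0035,.0902,np.radians(48)))
print(go(binpt(.0595,.0793,np.radians(50))-.002*uy))
E
```

```text
(array([0.5869, 0.1868, 0.077 ]), np.float64(0.0016006019891384971)) [0.5881 0.1879 0.0748]
(array([ 0.  , -0.08, -0.04]), array([-0.0732,  0.0007,  0.1423]))
```

```bash
python3 -m creep '[[[0,0,0],[-0.035,0,0.01],0.5],[[0,0,0],[-0.06,0,0.03],0.3],[[0,0,0],[-0.073,0,0.06],0.0],[[0,0,0],[-0.073,0,0.09],0.0],[[0,0,0],[-0.073,0,0.115],0.0],[[0,0,0],[-0.073,0,0.133],0.0],[[0,0,0],[-0.073,0,0.142],0.0],[[0,0,0],[-0.073,0,0.142],0.0]]'
python3 -m creep '[[[0,0,0],[0,0,0],0.0],[[0,0,0],[0.003,0,0],0.0],[[0,0,0],[0.006,0,0],0.0],[[0,0,0],[0.008,0,0],0.0],[[0,0,0],[0.010,0,0],0.0],[[0,0,0],[0.011,0,0],0.0],[[0,0,0],[0.012,0,0],0.0],[[0,0,0],[0.013,0,0],0.0]]'
python3 -m creep '[[[0,0,0],[0.001,0,0],0.0],[[0,0,0],[0.0015,0,0],0.0],[[0,0,0],[0.002,0,0],0.0],[[0,0,0],[0.0025,0,0],0.0],[[0,0,0],[0.003,0,0],0.0],[[0,0,0],[0.0035,0,0],0.0],[[0,0,0],[0.004,0,0],0.0],[[0,0,0],[0.004,0,0],0.0]]'
```

```text
time: 7.12
tcp_pos: [0.6288, 0.1786, 0.1069]
tool_rot: [[-0.897, 0.154, 0.414], [0.139, 0.988, -0.065], [-0.419, -0.001, -0.908]]
force: [-1.0, 0.3, 0.9]
grip_width: 0.0345
grasp_force: 0.0
time: 7.78
tcp_pos: [0.6179, 0.1813, 0.1049]
tool_rot: [[-0.895, 0.153, 0.419], [0.139, 0.988, -0.063], [-0.424, 0.002, -0.906]]
force: [1.0, -0.5, -0.0]
grip_width: 0.0006
grasp_force: 0.0
time: 8.45
tcp_pos: [0.6144, 0.1818, 0.1029]
tool_rot: [[-0.895, 0.153, 0.419], [0.139, 0.988, -0.063], [-0.423, 0.002, -0.906]]
force: [-0.0, 0.3, 0.8]
grip_width: 0.0004
grasp_force: 0.1
```

```bash
python3 -m creep '[[[0,0,0],[0.0007,0,0],0.0],[[0,0,0],[0.0014,0,0],0.0],[[0,0,0],[0.002,0,0],0.0],[[0,0,0],[0.0025,0,0],0.0],[[0,0,0],[0.003,0,0],0.0],[[0,0,0],[0.0035,0,0],0.0],[[0,0,0],[0.004,0,0],0.0],[[0,0,0],[0.004,0,0],0.0]]'
python3 -m creep '[[[0,0,0],[0.0005,0,0],0.0],[[0,0,0],[0.001,0,0],0.0],[[0,0,0],[0.0015,0,0],0.0],[[0,0,0],[0.002,0,0],0.0],[[0,0,0],[0.0025,0,0],0.0],[[0,0,0],[0.003,0,0],0.0],[[0,0,0],[0.003,0,0],0.0],[[0,0,0],[0.003,0,0],0.0]]'
```

```text
time: 9.12
tcp_pos: [0.6126, 0.1824, 0.1024]
tool_rot: [[-0.894, 0.152, 0.422], [0.139, 0.988, -0.063], [-0.427, 0.002, -0.904]]
force: [6.2, -2.9, 0.4]
grip_width: 0.0009
grasp_force: 2.5
time: 9.78
tcp_pos: [0.6124, 0.1829, 0.1027]
tool_rot: [[-0.892, 0.151, 0.426], [0.138, 0.988, -0.062], [-0.431, 0.003, -0.903]]
force: [9.9, -4.2, 0.8]
grip_width: 0.0001
grasp_force: 4.3
```

The force rises while the TCP stands still, so the bin is at its stop, fully open. Next: retreat and go to the onion.

```bash
python3 -m creep '[[[0,0,0],[-0.008,0,0],0.0],[[0,0,0],[-0.014,0,-0.01],0.1],[[0,0,0],[-0.014,0,-0.04],0.3],[[0,0,0],[-0.014,0,-0.08],0.6],[[0,0,0],[-0.01,0,-0.11],0.8],[[0,0,0],[0.01,0,-0.13],0.85],[[0,0,0],[0.04,0,-0.14],0.85],[[0,0,0],[0.06,0,-0.14],0.85]]'
python3 - <<'E'
from h import *
O=np.array([.4375,.145,.0235])
print(ctrl.observe()["tcp_pos"],go(O+.016*tz-.11*tz))
E
```

```text
time: 10.45
tcp_pos: [0.4929, 0.2003, 0.2025]
tool_rot: [[-0.895, 0.154, 0.418], [0.141, 0.988, -0.062], [-0.423, 0.003, -0.906]]
force: [-0.6, 0.9, -1.2]
grip_width: 0.0436
grasp_force: 0.0
[0.4929 0.2003 0.2025] (array([ 0.15,  0.01, -0.12]), array([ 0.1175, -0.0635,  0.0485]))
```

```bash
python3 -m creep '[[[0,0,0],[0.03,-0.015,0.012],0.9],[[0,0,0],[0.06,-0.032,0.024],0.9],[[0,0,0],[0.088,-0.047,0.036],0.9],[[0,0,0],[0.106,-0.057,0.044],0.9],[[0,0,0],[0.1175,-0.0635,0.0485],0.9],[[0,0,0],[0.1175,-0.0635,0.0485],0.9],[[0,0,0],[0.1175,-0.0635,0.0485],0.9],[[0,0,0],[0.1175,-0.0635,0.0485],0.9]]'
python3 - <<'E'
from h import *
s=ctrl.observe(); im=vision.get_image("wrist"); cv2.imwrite("pics/w5.png",im)
O=np.array([.4375,.145,.0235]); c=C["wrist"];H=np.linalg.inv(c["hand_eye"])
q=H[:3,:3]@(np.array(s["tool_rot"]).T@(O-s["tcp_pos"]))+H[:3,3]; u,v=c["fx"]*q[0]/q[2]+c["cx"],c["fy"]*q[1]/q[2]+c["cy"]; print(u,v)
u,v=int(u),int(v); b=blob(im,(0,110,30),(16,255,255),(u-70,v-80,u+70,v+70)); print(b)
print("onion centre by wrist",plane(ray("wrist",b[0],b[1],s),.0235),"expected radius px",.027*c["fx"]/q[2])
print(go(O+.016*tz))
E
```

```text
time: 11.12
tcp_pos: [0.4024, 0.1513, 0.1086]
tool_rot: [[-0.895, 0.153, 0.42], [0.14, 0.988, -0.062], [-0.425, 0.003, -0.905]]
force: [0.4, -0.0, -0.3]
grip_width: 0.0845
grasp_force: 0.0
272.28861200342516 203.34849777856056
(269.94531093781245, 206.35152969406118, 38.268402099609375, (36, 50, 65, 77))
onion centre by wrist [0.4404 0.1426 0.0235] expected radius px 33.20532618186292
(array([ 0.16,  0.15, -0.08]), array([ 0.0044, -0.0013,  0.1082]))
```

View pics/w5.png

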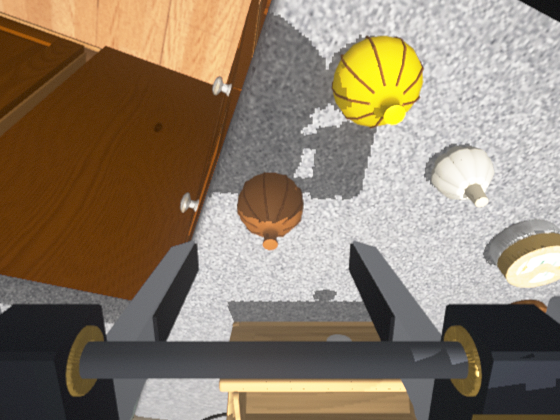

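The onion body is at (270,206) between the fingers, with the yellow look-alike well clear at (378,82). I'll descend and grasp gently.

```bash
python3 -m creep '[[[0,0,0],[0.003,-0.0025,0.02],0.9],[[0,0,0],[0.003,-0.0025,0.04],0.9],[[0,0,0],[0.003,-0.0025,0.06],0.9],[[0,0,0],[0.003,-0.0025,0.08],0.9],[[0,0,0],[0.003,-0.0025,0.095],0.9],[[0,0,0],[0.003,-0.0025,0.104],0.9],[[0,0,0],[0.003,-0.0025,0.108],0.9],[[0,0,0],[0.003,-0.0025,0.108],0.9]]'
python3 -m creep '[[[0,0,0],[0,0,0],0.8],[[0,0,0],[0,0,0],0.7],[[0,0,0],[0,0,0],0.6],[[0,0,0],[0,0,0],0.5],[[0,0,0],[0,0,0],0.45],[[0,0,0],[0,0,0],0.45],[[0,0,0],[0,0,0],0.45],[[0,0,0],[0,0,0],0.45]]' 8
python3 - <<'E'
from h import *
s=ctrl.observe(); print(s["tcp_pos"],s["grip_width"],s["grasp_force"])
D=binpt(.05,.035,np.radians(50))-.002*uy; print("onion rest",D)
print("hover",go(D+.016*tz-.12*tz)); print("rest",go(D+.016*tz))
E
```

```text
time: 11.83
tcp_pos: [0.445, 0.1419, 0.0081]
tool_rot: [[-0.895, 0.153, 0.418], [0.139, 0.988, -0.064], [-0.423, 0.001, -0.906]]
force: [0.0, -0.7, 1.0]
grip_width: 0.0848
grasp_force: 0.0
time: 12.5
tcp_pos: [0.4437, 0.1419, 0.009]
tool_rot: [[-0.895, 0.153, 0.42], [0.139, 0.988, -0.063], [-0.424, 0.002, -0.906]]
force: [-0.7, 0.5, 4.0]
grip_width: 0.0527
grasp_force: 8.0
[0.4437 0.1419 0.009 ] 0.05269463511193629 8.000217117369175
onion rest [0.657  0.1752 0.0726]
hover (array([ 0.12,  0.1 , -0.04]), array([-0.2134,  0.0659, -0.0742]))
rest (array([ 0.12,  0.1 , -0.04]), array([-0.2132,  0.0656,  0.0458]))
```

```bash
python3 -m creep '[[[0,0,0],[-0.004,0,-0.009],0.45],[[0,0,0],[-0.013,0,-0.027],0.45],[[0,0,0],[-0.023,0,-0.049],0.45],[[0,0,0],[-0.033,0,-0.071],0.45],[[0,0,0],[-0.043,0,-0.092],0.45],[[0,0,0],[-0.051,0,-0.109],0.45],[[0,0,0],[-0.065,0.004,-0.117],0.45],[[0,0,0],[-0.088,0.013,-0.115],0.45]]'
python3 -m creep '[[[0,0,0],[-0.025,0.01,0.006],0.45],[[0,0,0],[-0.05,0.02,0.013],0.45],[[0,0,0],[-0.075,0.032,0.021],0.45],[[0,0,0],[-0.1,0.043,0.03],0.45],[[0,0,0],[-0.115,0.05,0.037],0.45],[[0,0,0],[-0.125,0.053,0.041],0.45],[[0,0,0],[-0.125,0.053,0.041],0.45],[[0,0,0],[-0.125,0.053,0.041],0.45]]'
python3 - <<'E'
from h import *
s=ctrl.observe(); print(s["tcp_pos"],s["force"],s["grip_width"])
D=binpt(.05,.035,np.radians(50))-.002*uy
print("rest",go(D+.016*tz))
im=vision.get_image("wrist"); cv2.imwrite("pics/w6.png",im)
print((RD.T@zz).round(3))
E
```

```text
time: 13.17
tcp_pos: [0.4736, 0.149, 0.151]
tool_rot: [[-0.896, 0.153, 0.418], [0.14, 0.988, -0.064], [-0.422, 0.001, -0.906]]
force: [-0.1, 0.0, -1.3]
grip_width: 0.053
grasp_force: 8.0
time: 13.83
tcp_pos: [0.6119, 0.1813, 0.1646]
tool_rot: [[-0.896, 0.154, 0.416], [0.14, 0.988, -0.064], [-0.421, 0.0, -0.907]]
force: [-0.5, 0.8, -1.3]
grip_width: 0.0527
grasp_force: 8.0
[0.6119 0.1813 0.1646] [-0.52    0.8148 -1.308 ] 0.05266248503429788
rest (array([-0.  , -0.13, -0.04]), array([-0.0026,  0.0009,  0.1186]))
[-0.423  0.    -0.906]
```

View pics/w6.png

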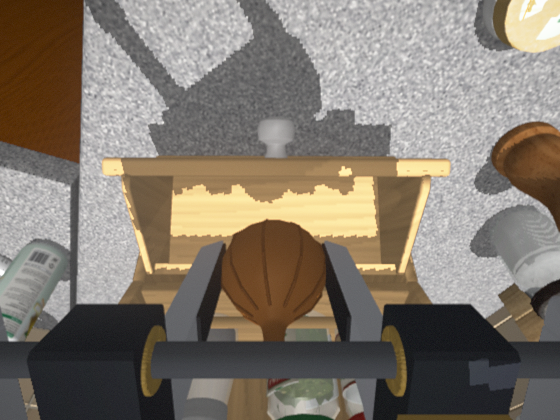

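The onion is held centrally between the fingers at (273,270), above the open trough. I'll lower to just short of contact, then creep down watching the force.

```bash
python3 -m creep '[[[0,0,0],[-0.0026,0.001,0.02],0.45],[[0,0,0],[-0.0026,0.001,0.045],0.45],[[0,0,0],[-0.0026,0.001,0.065],0.45],[[0,0,0],[-0.0026,0.001,0.082],0.45],[[0,0,0],[-0.0026,0.001,0.095],0.45],[[0,0,0],[-0.0026,0.001,0.104],0.45],[[0,0,0],[-0.0026,0.001,0.110],0.45],[[0,0,0],[-0.0026,0.001,0.110],0.45]]'
python3 -m creep '[[[0,0,0],[0,0,0],0.45],[[0,0,0],[0,0,0],0.45],[[0,0,0],[0,0,0.001],0.45],[[0,0,0],[0,0,0.002],0.45],[[0,0,0],[0,0,0.003],0.45],[[0,0,0],[0,0,0.004],0.45],[[0,0,0],[0,0,0.004],0.45],[[0,0,0],[0,0,0.004],0.45]]'
python3 - <<'E'
from h import *
print(go(binpt(.05,.035,np.radians(50))-.002*uy+.016*tz))
E
```

```text
time: 14.55
tcp_pos: [0.661, 0.1752, 0.0663]
tool_rot: [[-0.896, 0.153, 0.417], [0.139, 0.988, -0.064], [-0.422, 0.001, -0.907]]
force: [0.6, 0.1, -0.5]
grip_width: 0.053
grasp_force: 8.0
time: 15.22
tcp_pos: [0.6633, 0.1752, 0.0636]
tool_rot: [[-0.895, 0.153, 0.418], [0.139, 0.988, -0.063], [-0.423, 0.001, -0.906]]
force: [0.0, 0.5, -0.0]
grip_width: 0.0531
grasp_force: 8.0
(array([ 0.07,  0.03, -0.04]), array([ 0.0018, -0.001 ,  0.0052]))
```

```bash
for i in 1; do python3 -m creep '[[[0,0,0],[0.0003,0,0.0005],0.45],[[0,0,0],[0.0006,0,0.001],0.45],[[0,0,0],[0.001,0,0.0015],0.45],[[0,0,0],[0.001,0,0.002],0.45],[[0,0,0],[0.001,0,0.002],0.45],[[0,0,0],[0.001,0,0.002],0.45],[[0,0,0],[0.001,0,0.002],0.45],[[0,0,0],[0.001,0,0.002],0.45]]'; done
python3 -m creep '[[[0,0,0],[0,0,0.0005],0.45],[[0,0,0],[0,0,0.001],0.45],[[0,0,0],[0,0,0.001],0.45],[[0,0,0],[0,0,0.001],0.45],[[0,0,0],[0,0,0.001],0.45],[[0,0,0],[0,0,0.001],0.45],[[0,0,0],[0,0,0.001],0.45],[[0,0,0],[0,0,0.001],0.45]]'
```

```text
time: 15.88
tcp_pos: [0.6633, 0.1753, 0.0615]
tool_rot: [[-0.895, 0.153, 0.419], [0.139, 0.988, -0.063], [-0.423, 0.002, -0.906]]
force: [-0.5, -0.4, -0.0]
grip_width: 0.0528
grasp_force: 8.0
time: 16.55
tcp_pos: [0.6636, 0.1752, 0.0605]
tool_rot: [[-0.895, 0.153, 0.418], [0.139, 0.988, -0.063], [-0.423, 0.002, -0.906]]
force: [-0.7, -0.6, 0.0]
grip_width: 0.0526
grasp_force: 8.0
```

```bash
python3 -m creep '[[[0,0,0],[0,0,0.0005],0.45],[[0,0,0],[0,0,0.001],0.45],[[0,0,0],[0,0,0.001],0.45],[[0,0,0],[0,0,0.001],0.45],[[0,0,0],[0,0,0.001],0.45],[[0,0,0],[0,0,0.001],0.45],[[0,0,0],[0,0,0.001],0.45],[[0,0,0],[0,0,0.001],0.45]]' | grep -E "tcp|force"
python3 -m creep '[[[0,0,0],[0,0,0.0005],0.45],[[0,0,0],[0,0,0.001],0.45],[[0,0,0],[0,0,0.001],0.45],[[0,0,0],[0,0,0.001],0.45],[[0,0,0],[0,0,0.001],0.45],[[0,0,0],[0,0,0.001],0.45],[[0,0,0],[0,0,0.001],0.45],[[0,0,0],[0,0,0.001],0.45]]' | grep -E "tcp|force"
```

```text
tcp_pos: [0.6641, 0.1752, 0.0597]
force: [-1.0, -0.1, -0.4]
grasp_force: 8.0
tcp_pos: [0.6643, 0.1751, 0.0587]
force: [-3.9, 1.6, 1.2]
grasp_force: 8.0
```

```bash
python3 -m creep '[[[0,0,0],[0.0005,0,0],0.45],[[0,0,0],[0.001,0,0],0.45],[[0,0,0],[0.0015,0,0.0001],0.45],[[0,0,0],[0.002,0,0.0002],0.45],[[0,0,0],[0.002,0,0.0002],0.45],[[0,0,0],[0.002,0,0.0002],0.45],[[0,0,0],[0.002,0,0.0002],0.45],[[0,0,0],[0.002,0,0.0002],0.45]]' | grep -E "tcp|force"
```

```text
tcp_pos: [0.6628, 0.1753, 0.0576]
force: [-1.0, 0.4, -0.6]
grasp_force: 8.0
```

```bash
python3 -m creep '[[[0,0,0],[0.0005,0,0.0003],0.45],[[0,0,0],[0.001,0,0.0006],0.45],[[0,0,0],[0.0013,0,0.0009],0.45],[[0,0,0],[0.0013,0,0.0012],0.45],[[0,0,0],[0.0013,0,0.0012],0.45],[[0,0,0],[0.0013,0,0.0012],0.45],[[0,0,0],[0.0013,0,0.0012],0.45],[[0,0,0],[0.0013,0,0.0012],0.45]]' | grep -E "tcp|force"
```

```text
tcp_pos: [0.6621, 0.1755, 0.0562]
force: [-1.8, 0.3, 2.1]
grasp_force: 8.0
```

```bash
python3 -m creep '[[[0,0,0],[0.0003,0,0.0003],0.45],[[0,0,0],[0.0006,0,0.0006],0.45],[[0,0,0],[0.001,0,0.0008],0.45],[[0,0,0],[0.001,0,0.0008],0.45],[[0,0,0],[0.001,0,0.0008],0.45],[[0,0,0],[0.001,0,0.0008],0.45],[[0,0,0],[0.001,0,0.0008],0.45],[[0,0,0],[0.001,0,0.0008],0.45]]' | grep -E "tcp|force"
```

```text
tcp_pos: [0.6621, 0.1755, 0.0559]
force: [-2.4, -1.6, 5.8]
grasp_force: 8.0
```

Upward force with the side force easing: the onion is seated on both floor and front. I'll ease off, let go, and withdraw along the tool.

```bash
python3 -m creep '[[[0,0,0],[-0.0003,0,-0.0007],0.45],[[0,0,0],[-0.0003,0,-0.0007],0.45],[[0,0,0],[-0.0003,0,-0.0007],0.45],[[0,0,0],[-0.0003,0,-0.0007],0.57],[[0,0,0],[-0.0003,0,-0.0007],0.6],[[0,0,0],[-0.0003,0,-0.0007],0.7],[[0,0,0],[-0.0003,0,-0.0007],0.85],[[0,0,0],[-0.0003,0,-0.0007],0.85]]'
python3 -m creep '[[[0,0,0],[0,0,0],0.85],[[0,0,0],[0,0,-0.01],0.85],[[0,0,0],[0,0,-0.03],0.85],[[0,0,0],[0,0,-0.055],0.85],[[0,0,0],[0,0,-0.08],0.85],[[0,0,0],[0,0,-0.105],0.85],[[0,0,0],[0,0,-0.12],0.85],[[0,0,0],[0,0,-0.12],0.85]]'
python3 - <<'E'
from h import *
s=ctrl.observe(); im=vision.get_image("wrist"); cv2.imwrite("pics/w7.png",im)
K=binpt(.0035,.0902,np.radians(50))-.002*uy-.001*ux; print("knob TCP",K+.011*tz, go(K+.011*tz))
E
```

```text
time: 20.55
tcp_pos: [0.6613, 0.1756, 0.0551]
tool_rot: [[-0.896, 0.153, 0.418], [0.139, 0.988, -0.063], [-0.423, 0.001, -0.906]]
force: [-0.3, -0.7, -0.2]
grip_width: 0.0732
grasp_force: 0.0
time: 21.22
tcp_pos: [0.6121, 0.1842, 0.1693]
tool_rot: [[-0.892, 0.152, 0.425], [0.139, 0.988, -0.061], [-0.429, 0.005, -0.903]]
force: [0.7, -0.1, -0.0]
grip_width: 0.0802
grasp_force: 0.0
knob TCP [0.5893 0.1857 0.0625] (array([ 0.2 ,  0.27, -0.06]), array([ 0.0651, -0.0019,  0.085 ]))
```

View pics/w7.png

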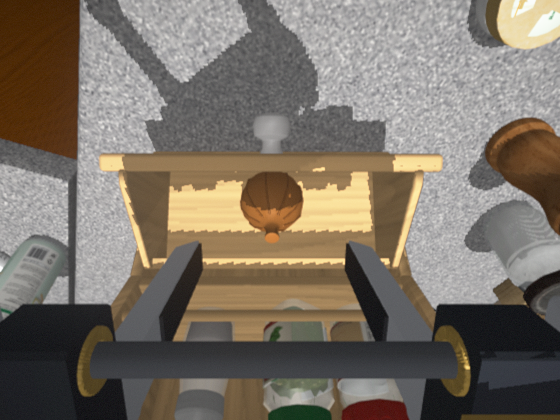

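The onion is standing in the trough at (271,205), released. Now I'll regrip the knob at (271,127).

```bash
python3 -m creep '[[[0,0,0],[0.02,-0.002,-0.015],0.8],[[0,0,0],[0.045,-0.002,-0.02],0.8],[[0,0,0],[0.066,-0.002,-0.02],0.8],[[0,0,0],[0.067,-0.002,0.0],0.8],[[0,0,0],[0.067,-0.002,0.02],0.8],[[0,0,0],[0.067,-0.002,0.04],0.8],[[0,0,0],[0.067,-0.002,0.055],0.8],[[0,0,0],[0.067,-0.002,0.06],0.8]]'
python3 -m creep '[[[0,0,0],[0,0,0.01],0.8],[[0,0,0],[0,0,0.018],0.8],[[0,0,0],[0,0,0.024],0.8],[[0,0,0],[0,0,0.024],0.6],[[0,0,0],[0,0,0.024],0.45],[[0,0,0],[0,0,0.024],0.3],[[0,0,0],[0,0,0.024],0.15],[[0,0,0],[0,0,0.024],0.15]]' 25
python3 -m creep '[[[0,0,0],[0,0,0],0.15],[[0,0,0],[0,0,0],0.15],[[0,0,0],[0,0,0],0.15],[[0,0,0],[0,0,0],0.15],[[0,0,0],[0,0,0],0.15],[[0,0,0],[0,0,0],0.15],[[0,0,0],[0,0,0],0.15],[[0,0,0],[0,0,0],0.15]]'
python3 - <<'E'
from h import *
P=binpt(.0035,.0902,np.radians(50))
for a in np.radians([43.75,37.5,31.25,25,18.75,12.5,6.25,0,-2]): print((RD.T@(binpt(.0035,.0902,a)-P)).round(4))
E
```

```text
time: 21.93
tcp_pos: [0.5748, 0.1858, 0.0778]
tool_rot: [[-0.898, 0.154, 0.413], [0.139, 0.988, -0.065], [-0.418, -0.001, -0.908]]
force: [0.5, 0.4, 0.5]
grip_width: 0.0751
grasp_force: 0.0
time: 22.6
tcp_pos: [0.5864, 0.1854, 0.0606]
tool_rot: [[-0.895, 0.153, 0.419], [0.139, 0.988, -0.063], [-0.424, 0.002, -0.906]]
force: [0.6, 0.4, 0.3]
grip_width: 0.0454
grasp_force: 0.0
time: 23.27
tcp_pos: [0.5868, 0.187, 0.0604]
tool_rot: [[-0.894, 0.152, 0.421], [0.14, 0.988, -0.06], [-0.425, 0.005, -0.905]]
force: [-1.0, 5.0, 0.5]
grip_width: 0.0255
grasp_force: 25.0
[-0.0093 -0.     -0.0033]
[-0.0188 -0.     -0.0056]
[-0.0286 -0.     -0.0068]
[-0.0384 -0.     -0.007 ]
[-0.0482 -0.     -0.0061]
[-0.0579 -0.     -0.0041]
[-0.0673 -0.     -0.0011]
[-0.0762  0.      0.003 ]
[-0.079   0.      0.0044]
```

```bash
python3 -m creep '[[[0,0,0],[-0.003,0.001,-0.0012],0.15],[[0,0,0],[-0.006,0.001,-0.0022],0.15],[[0,0,0],[-0.0093,0.001,-0.0033],0.15],[[0,0,0],[-0.0125,0.001,-0.0042],0.15],[[0,0,0],[-0.0156,0.001,-0.005],0.15],[[0,0,0],[-0.0188,0.001,-0.0056],0.15],[[0,0,0],[-0.022,0.001,-0.0061],0.15],[[0,0,0],[-0.025,0.001,-0.0065],0.15]]' | grep -E "tcp|force"
python3 -m creep '[[[0,0,0],[-0.0036,0,-0.0003],0.15],[[0,0,0],[-0.0068,0,-0.0004],0.15],[[0,0,0],[-0.01,0,-0.0005],0.15],[[0,0,0],[-0.0134,0,-0.0005],0.15],[[0,0,0],[-0.0166,0,-0.0003],0.15],[[0,0,0],[-0.02,0,0],0.15],[[0,0,0],[-0.0232,0,0.0004],0.15],[[0,0,0],[-0.026,0,0.001],0.15]]' | grep -E "tcp|force"
python3 -m creep '[[[0,0,0],[-0.0035,0,0.0006],0.15],[[0,0,0],[-0.0069,0,0.0014],0.15],[[0,0,0],[-0.01,0,0.0023],0.15],[[0,0,0],[-0.0132,0,0.0033],0.15],[[0,0,0],[-0.0163,0,0.0044],0.15],[[0,0,0],[-0.0195,0,0.0055],0.15],[[0,0,0],[-0.0225,0,0.007],0.15],[[0,0,0],[-0.0252,0,0.0085],0.15]]' | grep -E "tcp|force"
python3 - <<'E'
from h import *
cv2.imwrite("pics/s8.png",vision.get_image("scene"))
E
```

```text
tcp_pos: [0.6047, 0.1841, 0.0756]
force: [-4.2, 5.7, -0.7]
grasp_force: 25.0
tcp_pos: [0.6293, 0.1802, 0.0871]
force: [-4.5, 3.2, 6.0]
grasp_force: 25.0
tcp_pos: [0.6572, 0.1758, 0.0913]
force: [-2.3, 3.1, 5.9]
grasp_force: 25.0
```

```bash
python3 -m creep '[[[0,0,0],[-0.001,0,0.0003],0.15],[[0,0,0],[-0.002,0,0.0007],0.15],[[0,0,0],[-0.003,0,0.001],0.15],[[0,0,0],[-0.004,0,0.0014],0.15],[[0,0,0],[-0.005,0,0.0018],0.15],[[0,0,0],[-0.005,0,0.0018],0.15],[[0,0,0],[-0.005,0,0.0018],0.15],[[0,0,0],[-0.005,0,0.0018],0.15]]' | grep -E "tcp|force"
python3 -m creep '[[[0,0,0],[-0.001,0,0.0003],0.15],[[0,0,0],[-0.002,0,0.0007],0.15],[[0,0,0],[-0.003,0,0.001],0.15],[[0,0,0],[-0.004,0,0.0014],0.15],[[0,0,0],[-0.004,0,0.0014],0.15],[[0,0,0],[-0.004,0,0.0014],0.15],[[0,0,0],[-0.004,0,0.0014],0.15],[[0,0,0],[-0.004,0,0.0014],0.15]]' | grep -E "tcp|force"
```

```text
tcp_pos: [0.6623, 0.175, 0.0913]
force: [-1.8, 2.7, 5.0]
grasp_force: 25.0
tcp_pos: [0.6629, 0.1749, 0.0911]
force: [-12.1, 6.6, 13.8]
grasp_force: 25.0
```

The stop is reached: 12 N with no further motion. Release, back off and check.

```bash
python3 -m creep '[[[0,0,0],[0.002,0,-0.001],0.15],[[0,0,0],[0.002,0,-0.001],0.4],[[0,0,0],[0.002,0,-0.001],0.7],[[0,0,0],[0.002,0,-0.001],0.8],[[0,0,0],[0.002,0,-0.001],0.8],[[0,0,0],[0.002,0,-0.001],0.8],[[0,0,0],[0.002,0,-0.001],0.8],[[0,0,0],[0.004,0,-0.01],0.8]]' | grep -E "tcp|force|width"
python3 -m creep '[[[0,0,0],[0,0,-0.02],0.8],[[0,0,0],[0,0,-0.05],0.8],[[0,0,0],[0,0,-0.08],0.8],[[0,0,0],[0,0,-0.11],0.8],[[0,0,0],[0.02,0,-0.13],0.8],[[0,0,0],[0.05,0,-0.14],0.8],[[0,0,0],[0.07,0,-0.14],0.8],[[0,0,0],[0.07,0,-0.14],0.8]]' | grep -E "tcp|force|time"
python3 - <<'E'
from h import *
sc=vision.get_image("scene"); tp=vision.get_image("top")
b=blob(sc,(0,0,170),(180,50,255),(288,203,306,220)); t=blob(tp,(0,0,170),(180,50,255),(277,175,293,192)); print("knob now",b[:2],t[:2],"was 296.72 209.84 / 284.15 183.05")
s0=cv2.imread("pics/scene0.png"); d=cv2.absdiff(sc,s0).max(2)
print("diff per bystander box", {n:float(d[y0:y1,x0:x1].mean()) for n,(x0,y0,x1,y1) in dict(pot=(216,210,240,230),garlic=(212,240,228,258),yellow=(203,262,225,286),mug=(193,177,220,213),mill=(240,165,257,207)).items()})
a=cv2.resize(sc[120:300,190:370],None,fx=2.2,fy=2.2,interpolation=2);c=cv2.resize(s0[120:300,190:370],None,fx=2.2,fy=2.2,interpolation=2)
cv2.imwrite("pics/end.png",np.hstack([c,a]))
E
```

```text
tcp_pos: [0.6572, 0.1745, 0.0962]
force: [0.0, -0.2, 0.4]
grip_width: 0.0691
grasp_force: 0.0
time: 27.98
tcp_pos: [0.5312, 0.1934, 0.194]
force: [-0.1, 0.2, -0.8]
grasp_force: 0.0
knob now (297.3452380952381, 209.61309523809524) (284.1987767584098, 182.32110091743118) was 296.72 209.84 / 284.15 183.05
diff per bystander box {'pot': 4.302083333333333, 'garlic': 4.079861111111111, 'yellow': 18.630681818181817, 'mug': 5.399176954732511, 'mill': 56.687675070028014}
```

```bash
python3 - <<'E'
from h import *
t0=cv2.imread("pics/top0.png"); t1=vision.get_image("top"); s0=cv2.imread("pics/scene0.png"); s1=vision.get_image("scene")
for n,a,b,lo,hi,box in(("yellow",t0,t1,(20,130,40),(35,255,255),(250,278,282,308)),("mill",t0,t1,(3,80,60),(16,255,255),(188,160,216,190)),("yellow s",s0,s1,(20,130,40),(35,255,255),(200,260,228,290))):
    print(n,np.round(blob(a,lo,hi,box)[:3],1),np.round(blob(b,lo,hi,box)[:3],1))
from plant import sign_off
print(sign_off())
E
```

```text
Traceback (most recent call last):
  File "h.py", line 17, in blob
    c=max(cv2.findContours(m,0,1)[0],key=cv2.contourArea); (u,v),r=cv2.minEnclosingCircle(c)
ValueError: max() iterable argument is empty
```

```bash
python3 - <<'E'
from h import *
t0=cv2.imread("pics/top0.png"); t1=vision.get_image("top"); s0=cv2.imread("pics/scene0.png"); s1=vision.get_image("scene")
for n,a,b,lo,hi,box in(("yellow s",s0,s1,(20,130,40),(35,255,255),(200,260,228,290)),("garlic s",s0,s1,(0,0,170),(180,60,255),(210,238,230,260)),("mill top",t0,t1,(3,80,30),(16,255,255),(188,160,216,190))):
    for im in(a,b):
        try: print(n,np.round(blob(im,lo,hi,box)[:3],1))
        except Exception as e: print(n,"hidden")
E
```

```text
yellow s [213.4 274.8  10.1]
yellow s [213.6 274.7  10.1]
garlic s [219.5 248.5  14.2]
garlic s [219.5 248.5  14.2]
mill top [200.2 174.1  17. ]
mill top [200.2 174.1  17. ]
```

The bystanders haven't moved, and the knob is back at its shut position. Handing in.

```bash
python3 -c "
from plant import sign_off
print(sign_off())"
```

```text
the job is handed in; nothing more can be done
None
```

The onion is standing in the bin and the bin is pushed fully shut at about 28 s; the bystanders I checked (yellow look-alike, garlic, mill, pot, mug; not the can) had not moved, but I viewed 11 pictures against the limit of 10.

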